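Set the swivel fence to the long mark and lock it

ROBOT

A 7-joint arm with a two-finger parallel gripper is mounted at the origin on the work surface. World frame = base frame: x ahead of the robot, y to its left, z up, the work surface at z = 0. Lengths are in mm, angles in rad, forces in N, time in s.
With the tool pointing down it reaches from about 400 to 875 mm from the base axis. Payload 4.4 kg.
Tool frame: the origin (TCP) lies midway between the tips of the shut fingers; the grasp point (between the pads) lies ctrl.tcp_to_grasp behind it (ctrl.tcp_to_grasp is the distance from the TCP to the grasp point, in mm); z points along the fingers, y is the line along which they close (so a half turn about z gives the same grasp; the last joint's range is limited). The gripper opens to 85 mm and grips with 20 to 120 N. Pads are 22 mm wide; open, the fingers measure 114 mm over their backs; the gripper's body (76 mm by 85 mm) begins 54 mm behind the grasp point. The pads swing forward as they close: fully open they stand 13 mm farther back than shut.
Start: joints at [1.088, 0.628, 0.038, 1.517, -0.027, 0.996, -0.02], TCP at [263.172, -594.355, 231.313] pointing down, gripper open.
Joint ranges: [-3.06, 3.06], [-0.37, 2.12], [-1.25, 1.32], [0.18, 2.47], [-1.1, 4.24], [0.23, 1.98], [-2.94, 2.94]. Speed limits (rad/s): [2.57, 2.57, 3.14, 3.14, 3.14, 3.14, 3.14].

INTERFACE

Orientations are given as [roll, pitch, yaw] about the fixed x, y, z axes, in that order (R = Rz(yaw) Ry(pitch) Rx(roll)).
In Python, from cell import ctrl, get_image, get_calibration, workorder, boxes_of, place_of gives the robot as it stands.
- The arm moves only by the tool play_rows, never from a script. Its argument "series" is a list that holds one entry, the list of rows, each a list of 7 numbers: the shift along the world's x, y, z in cm, then the turn, a rotation vector about the world's x, y, z in degrees, then the closure, from 0 (fully open) to 1 (shut). A call has 1 to 20 rows; each row shifts and turns the commanded pose from where the row before left it; what a row does not reach is not made up. A row lasts 1/8 s, in which the tool goes at most 62.5 mm and 10.7 degrees, less where a joint would pass 70% of its speed; a pose out of reach is approached as far as the arm can. A call with a gripper value outside its range is refused whole. The fingers move at their own pace and stop on an object; the grip force is fixed at half the most. Time passes only in rows, so rows that do not move let the fingers close. It gives the time, the measured TCP pose, the force, the opening and the grip force at its end, in the units of the state.
- ctrl.read_state(): the state, without advancing time (a new reading comes with each control period).
- get_image(name): name is "scene" or "side" or "wrist"; returns (picture, depth): 400x640x3 uint8, red, green, blue; 400x640 float32, mm along the optical axis (not along the pixel's ray), 0 where there is no reading.
- get_calibration(name): a dict with "K" (3x3 intrinsics, pixels), "R" (3x3) and "t" (3): a world point X has camera coordinates R X + t; the wrist camera has in their place "mount" (4x4, takes a point from camera to tool coordinates, whose origin is the TCP and whose axes are the flange's). Camera axes: x right, y down, z forward; pixel columns grow to the right and rows downward; lengths in mm; the calibration is good to about 2 mm. A picture is of the moment at which its call begins: read the wrist's pose just before it. get_calibration takes no time and is no camera call.
- workorder.finish_job(): hands the job in; it is judged then, once.
Trained networks look in the newest picture that a camera, given by its name, has taken for a name from the list of things; names that differ only in an ending like _2 or _b are one class to them, and where a whole thing is asked for, a point or a joint stands for the part that bears it (a point fixed in the world has none). Each returns a list of dicts, best first, with "p" (0 to 1); they miss things now and then, are a little off and sometimes report something else, mostly with a low value. They report only what shows in the picture. A call takes as long as a camera call. They do not tell look-alikes from the thing itself.
- boxes_of(target, camera): "pixel" ([column, row] in pixels, amid what is visible of it).
- place_of(target, camera): "pixel" ([column, row] in pixels: a listed point, or the origin of a listed thing).
The state is a dict: "clock": time; "qpos": joint angles; "qd": joint speeds; "tau": joint torques, N m; "eef_pos": TCP position; "tool_rot": TCP orientation; "force": force on the tool from outside, world axes, zero at the start; "torque": the same for the moment, N m; "width": finger opening in mm; "gripper_force": force on a finger pad.
Only numpy, scipy, OpenCV 4.12 (cv2) and the standard library are available. Lean on these libraries where they do the work, as an engineer would, in place of code of your own. Each camera call takes 0.05 s, during which the arm holds its last target. There are 200 camera calls.

TASK

Set the swivel fence for the next frame corner: push the ring's lever round by its upright post until the pointer opposite it stands on the one long mark of the scale, and then push the upright locking handle over until it lies fully down, without disturbing the setting. Only push with the fingers: do not grip the post or the handle between them, and leave everything else on the bench where it is.

Things in the scene. Friction and masses are not known exactly. Their poses are not given: they have to be found in the camera images.
- jig: the swivel-fence jig, fixed to the bench: a round grey base 180 dia x 20 high carrying the ring; origin on the ring's axis at bench level, z up. At jig yaw 0 its x points away from the robot. Beside the base on its own -y side stands the locking handle.
- scale: fixed white-enamelled steel arc on the far side of the jig, 26 high, from 86 to 136 mm from the ring's axis, origin on the ring's axis at bench level, its x running out along the long mark. It carries seven thin black marks 10 degrees apart: the middle one is long (30 x 4), the three on either side are short (11 x 2.5). It is clamped at a different angle about the axis from time to time.
- long_mark (a point): inner end of the long mark, on top of the scale, 103 mm from the ring's axis, 27 mm above the bench.
- pointer_tip (a point): tip of the ring's pointer, a black blade (12 wide, narrowing to 5 at the tip, 31 to 43 above the bench), 103 mm from the ring's axis, 34 mm above the bench, passing just over the scale. It lies exactly opposite the lever.
- post_mid (a point): on the axis of the lever's upright black post, 65 mm above the bench. The post is 18 dia, 125 mm from the ring's axis, and stands from 29 to 88 above the bench at the end of a flat steel lever arm (16 wide, from 29 to 41 above the bench). z up.
- ring (a joint): angle of the ring (160 dia, top 41 above the bench, with a hub 56 high at its middle and a 118 long aluminium fence bar 67 high on it), rad, about the upright axis, counter-clockwise from above positive, range -1.0 to 1.0; at 0 the pointer is along the jig's +x and the lever along its -x. It starts near its clockwise end, with the mark counter-clockwise of the pointer. Stiff: about 2.5 N at the post moves it; it stays where it is left.
- lock (a joint): angle of the locking handle, rad: 0 = upright, 1.45 = fully down (its stop). It swings over towards the jig's +x. It starts upright or leaning at most 0.25 that way. About 2 to 3 N at its end moves it; it stays where it is left.
- lock_hinge (a point): hinge axis of the locking handle (along the jig's y), at -35, -115 mm in the jig's x, y and 34 mm above the bench, on a grey block 26 x 34, top at 38.
- lock_tip (a point): middle of the free end of the locking handle, a flat steel bar 66 long from its hinge, 12 thick (its own x, the way it swings) and 16 wide (its own y); the point's z runs along the bar, away from the hinge. Upright, the end stands 100 above the bench.
- tube_stub: short offcut of square steel tube standing on end, 34 x 34 x 55 high, 3 mm wall; origin centre of its underside. Bystander near the jig.
- magnet: flat square welding magnet, steel and red, 70 x 70 x 20 high; origin centre of underside. Bystander near the jig.
- soapstone: white marking stick lying flat, 12 x 110 x 8 high, long along its own y; origin centre of underside. Bystander beyond the scale.
- tube_length: square steel tube lying down, 200 x 30 x 30 high, long along its own x; origin centre of underside. Bystander at the robot's left.
- brush: hand brush lying along its own x. Bystander at the robot's left.
- hammer: hammer lying along its own x. Bystander at the robot's right.
- tip_cup: open steel cup, 72 dia x 70 high; origin centre of underside. Bystander at the robot's right.
Not all that is in view belongs to the job. Leave any orange or red look-alike of the scale alone.

How it is judged (in metres and radians):
On the way, in this order (a step that is already met when the one before it is completed fails the run):
1. with the handle still up, the pointer stands on the long mark (horizontal distance between pointer_tip and long_mark below 0.004 m and value of joint lock below 0.5 rad and velocity of joint ring between -0.05 and 0.05 rad/s), for 0.3 s.
2. the locking handle is pushed fully down, the pointer still on the mark (horizontal distance between pointer_tip and long_mark below 0.004 m and value of joint lock above 1.3 rad), for 0.2 s.
At the end, for the whole second after the job is handed in: the pointer's tip is within 4 mm (sideways) of the inner end of the long mark, at rest, and the locking handle is down past 1.3 rad (stop at 1.45) (all of step 2 and velocity of joint ring between -0.05 and 0.05 rad/s); the robot touches nothing.
It fails at once if a bystander is shifted by more than 30 mm, lifted by more than 20 mm or knocked over (distance of any of tube_stub, magnet, soapstone, tube_length, brush, hammer, tip_cup from where it was at the start of the episode above 0.03 m or height (world z) of any of tube_stub, magnet, soapstone, tube_length, brush, hammer, tip_cup above 0.02 m or angle between any of tube_stub, tip_cup's own z axis and vertical above 0.5 rad).
It fails at once if the lever's post is gripped between the fingers ((x of the grasp point in the frame of post_mid between -0.008 and 0.008 m and y of the grasp point in the frame of post_mid between -0.008 and 0.008 m and z of the grasp point in the frame of post_mid between -0.036 and 0.02 m) and contact force between the fingers and anything else above 1 N).
It fails at once if the locking handle is gripped between the fingers ((x of the grasp point in the frame of lock_tip between -0.005 and 0.005 m and y of the grasp point in the frame of lock_tip between -0.007 and 0.007 m and z of the grasp point in the frame of lock_tip between -0.06 and -0.002 m) and contact force between the fingers and anything else above 1 N).
It also fails if it takes over 54 s, if anything falls off the work surface, if the arm or the gripper's body presses on something with over 40 N, if the wrist force passes 120 N, or if a joint passes its speed limit or range.

## Working session

There is one attempt and no reset: what is moved stays moved. The work goes in short steps, Python scripts to look and compute and a tool call to move; the robot and the scene stay as the last step left them, time stands still between calls to the robot, and variables do not carry over. Pictures are saved under pics/ and viewed, at most 10 in all, crops included, and the job is handed in when it is done.

Besides the shell and the picture viewer there is one more tool, called after ">>>" by a JSON object that holds its "method" and its "body". play_rows: Moves the arm, as the interface text tells. Its arguments: {"type":"object","properties":{"series":{"type":"array"}},"required":["series"]}

```bash
mkdir -p pics; cat > h.py <<'E'
import numpy as np, cv2
from cell import ctrl, get_image, get_calibration, workorder, boxes_of, place_of
def ray(cam,px):
    c=get_calibration(cam);K=np.array(c["K"]);R=np.array(c["R"]);t=np.array(c["t"])
    return -R.T@t, R.T@np.linalg.inv(K)@np.array([px[0],px[1],1.])
def at_z(cam,px,z):
    o,d=ray(cam,px); return o+d*(z-o[2])/d[2]
def proj(cam,X):
    c=get_calibration(cam);p=np.array(c["K"])@(np.array(c["R"])@np.array(X,float)+np.array(c["t"])); return p[:2]/p[2]
E
python3 - <<'E'
from h import *
np.set_printoptions(precision=1,suppress=True)
for c in ("scene","side"):
    im,d=get_image(c); cv2.imwrite(f"pics/{c}0.png",im[:,:,::-1]); np.save(f"{c}_d.npy",d)
    print(c,"campos",ray(c,(320,200))[0])
    for n,z in (("jig",0),("scale",0),("long_mark",27),("pointer_tip",34),("post_mid",65),("lock_hinge",34),("lock_tip",100),("tube_stub",0),("magnet",0),("soapstone",0),("tube_length",0),("tip_cup",0),("hammer",0)):
        for r in place_of(n,c)[:2]: print(n,np.round(r["p"],2),np.array(r["pixel"]),at_z(c,r["pixel"],z))
s=ctrl.read_state(); print(s, ctrl.tcp_to_grasp)
E
```

```text
scene campos [1540.   165.3  844. ]
jig 0.73 [286.  234.5] [618.7 -94.6   0. ]
scale 0.79 [276.8 160.9] [ 270.7 -208.9    0. ]
scale 0.52 [279.8 252.7] [689.5 -93.9   0. ]
long_mark 0.87 [281.8 253.3] [717.9 -80.2  27. ]
long_mark 0.86 [271.1 169.8] [ 363.6 -201.6   27. ]
pointer_tip 0.61 [243.3 231.8] [ 664.9 -195.2   34. ]
post_mid 0.68 [324.1 201.4] [541.5  -5.   65. ]
lock_hinge 0.94 [247.6 206.5] [ 561.3 -215.5   34. ]
lock_tip 0.44 [248.6 187.6] [ 561.9 -206.1  100. ]
magnet 0.55 [355.  252.4] [654.7  94.8   0. ]
soapstone 0.49 [267.8 280.4] [787.3 -99.   -0. ]
tube_length 0.89 [465.  197.7] [368.5 384.5   0. ]
tip_cup 0.96 [211.6 172.9] [ 374.5 -394.8    0. ]
hammer 0.68 [281.5 251.5] [684.5 -90.7   0. ]
hammer 0.58 [157.  222.1] [ 631.  -457.6    0. ]
side campos [ 485.3 1096.3  764. ]
jig 0.73 [296.5 202.5] [ 623.7 -103.8    0. ]
scale 0.59 [237. 205.] [787.2 -76.6   0. ]
long_mark 0.88 [261.7 191.7] [ 722.1 -109.3   27. ]
long_mark 0.7 [204.1 230.4] [833.3  87.2  27. ]
pointer_tip 0.81 [285.1 176.1] [ 666.4 -191.5   34. ]
pointer_tip 0.74 [309.8 163.9] [ 600.7 -274.1   34. 
[... 206 characters left out ...]
agnet 0.78 [275.6 245.9] [653.6 100.3   0. ]
magnet 0.42 [306.  163.4] [ 618.5 -340.2    0. ]
soapstone 0.44 [239.1 206.5] [779.8 -69.5   0. ]
tube_length 0.73 [399.3 337.2] [367.2 375.6   0. ]
tip_cup 0.36 [272.4 244.5] [662.4  95.3   0. ]
hammer 0.97 [303.5 147.4] [ 637.6 -455.5    0. ]
{'clock': 1.4, 'qpos': array([ 1.1,  0.6,  0. ,  1.5, -0. ,  1. , -0. ]), 'qd': array([ 0.,  0., -0., -0.,  0., -0., -0.]), 'tau': array([  0. , -56.3,   1.2, -19.4,   0. ,   0. ,   0. ]), 'eef_pos': array([ 263.2, -594.3,  231.3]), 'tool_rot': array([-3.1, -0. ,  0.4]), 'force': array([ 0.1, -0.1,  0.2]), 'torque': array([-0., -0., -0.]), 'gripper_force': 0.0, 'width': 85.32014653789214} 18.700000000000003
```

```bash
python3 - <<'E'
import cv2
for c,(x0,y0,x1,y1) in {"scene":(190,150,390,300),"side":(190,130,350,260)}.items():
    im=cv2.imread(f"pics/{c}0.png")[y0:y1,x0:x1]
    f=4 if c=="scene" else 4.5
    cv2.imwrite(f"pics/{c}0c.png",cv2.resize(im,None,fx=f,fy=f,interpolation=cv2.INTER_CUBIC))
E
```

```text
(no output)
```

View pics/scene0c.png

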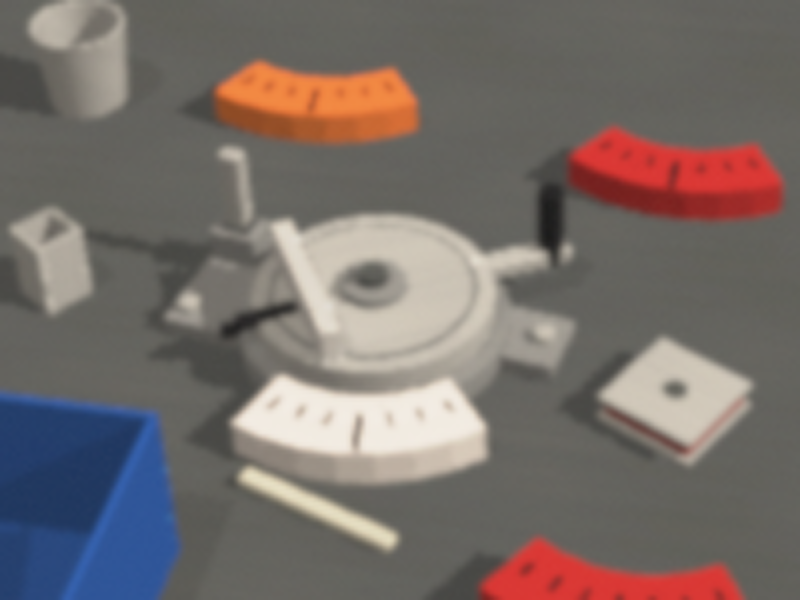

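View pics/side0c.png

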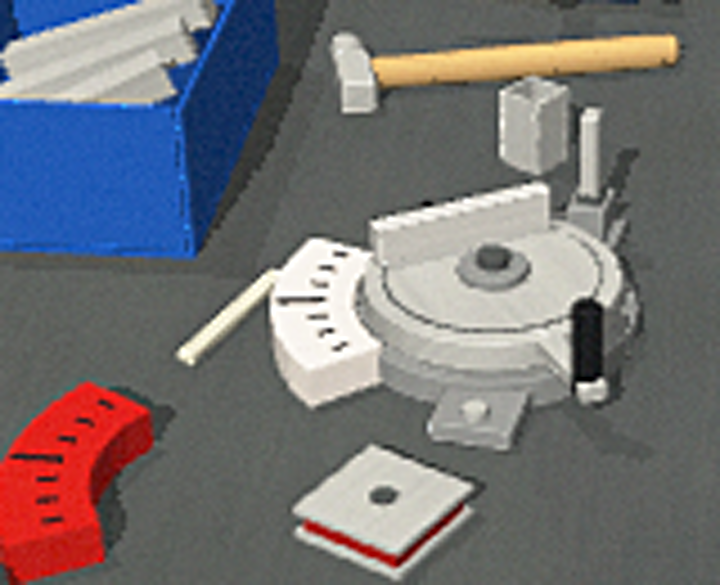

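```bash
python3 - <<'E'
from h import *
np.set_printoptions(precision=3,suppress=True)
c=get_calibration("wrist");print(c["K"]);print(c["mount"]); s=ctrl.read_state();print(s["tool_rot"],s["qpos"])
E
```

```text
[[312.285   0.    321.205]
 [  0.    312.285 198.461]
 [  0.      0.      1.   ]]
[[   0.001   -0.945   -0.328   85.374]
 [   1.       0.       0.001    0.708]
 [  -0.      -0.328    0.945 -143.376]
 [   0.       0.       0.       1.   ]]
[-3.142 -0.     0.417] [ 1.088  0.628  0.039  1.517 -0.027  0.996 -0.02 ]
```

>>> {"method": "play_rows", "body": {"series": [[[2.7, 3.7, 0.2, 0, 0, -1.7, 1], [2.7, 3.7, 0.2, 0, 0, -1.7, 1], [2.7, 3.7, 0.2, 0, 0, -1.7, 1], [2.7, 3.7, 0.2, 0, 0, -1.7, 1], [2.7, 3.7, 0.2, 0, 0, -1.7, 1], [2.7, 3.7, 0.2, 0, 0, -1.7, 1], [2.7, 3.7, 0.2, 0, 0, -1.7, 1], [2.7, 3.7, 0.2, 0, 0, -1.7, 1], [2.7, 3.7, 0.2, 0, 0, -1.7, 1], [2.7, 3.7, 0.2, 0, 0, -1.7, 1], [2.7, 3.7, 0.2, 0, 0, -1.7, 1], [2.7, 3.7, 0.2, 0, 0, -1.7, 1], [2.7, 3.7, 0.2, 0, 0, -1.7, 1], [2.7, 3.7, 0.2, 0, 0, -1.8, 1], [0, 0, 0, 0, 0, 0, 1], [0, 0, 0, 0, 0, 0, 1]]]}}

```text
clock: 3.4
eef_pos: [640.7, -77.1, 259.1]
tool_rot: [3.141, 0.001, -0.0]
force: [-0.5, -0.1, 0.3]
width: -0.0
gripper_force: 0.0
```

```bash
cat >> h.py <<'E'
from scipy.spatial.transform import Rotation as Ro
def wcam():
    s=ctrl.read_state(); T=np.eye(4); T[:3,:3]=Ro.from_euler("xyz",s["tool_rot"]).as_matrix(); T[:3,3]=s["eef_pos"]
    return T@np.array(get_calibration("wrist")["mount"])
Kw=np.array(get_calibration("wrist")["K"])
def w_at_z(T,px,z):
    d=T[:3,:3]@np.linalg.inv(Kw)@np.array([px[0],px[1],1.]); o=T[:3,3]; return (o+d*(z-o[2])/d[2])[:2]
E
python3 - <<'E'
from h import *
np.set_printoptions(precision=1,suppress=True)
T=wcam(); im,d=get_image("wrist"); cv2.imwrite("pics/w1.png",im[:,:,::-1]); np.save("w1T.npy",T)
for n,z in (("jig",0),("scale",0),("long_mark",27),("pointer_tip",34),("post_mid",65),("lock_hinge",34),("lock_tip",100),("tube_stub",0),("magnet",0)):
    for r in place_of(n,"wrist")[:2]: print(n,np.round(r["p"],2),np.array(r["pixel"]),w_at_z(T,r["pixel"],z))
E
```

```text
jig 0.77 [338.5 177.5] [ 616. -101.]
long_mark 0.91 [326.9  96.3] [719.4 -84.4]
long_mark 0.89 [211.7 308.4] [427.1  80.8]
post_mid 0.86 [248.8 245.8] [548.5   9.6]
post_mid 0.51 [518.3 319. ] [ 440.1 -338.6]
lock_hinge 0.72 [424.  223.4] [ 564.2 -210. ]
lock_tip 0.79 [441.5 249.7] [ 562.1 -208.7]
tube_stub 0.74 [508.8 178.7] [ 614.3 -328.6]
```

View pics/w1.png

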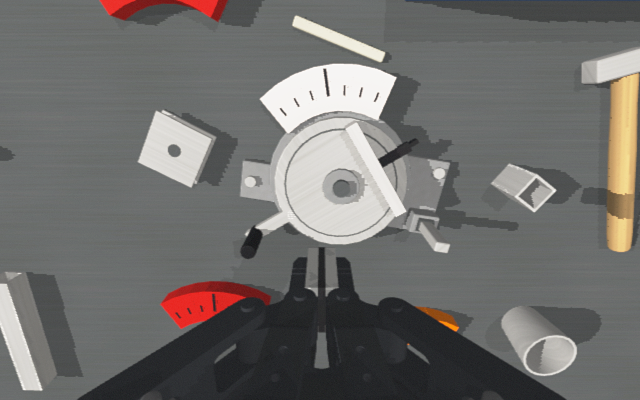

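>>> {"method": "play_rows", "body": {"series": [[[-1.1, 2.06, -1, 0, 0, 6.2, 1], [-1.1, 2.06, -1, 0, 0, 6.2, 1], [-1.1, 2.06, -1, 0, 0, 6.2, 1], [-1.1, 2.06, -1, 0, 0, 6.2, 1], [-1.1, 2.06, -1, 0, 0, 6.2, 1], [0, 0, -4, 0, 0, 0, 1], [0, 0, -4, 0, 0, 0, 1], [0, 0, -4, 0, 0, 0, 1], [0, 0, -4, 0, 0, 0, 1], [0, 0, 0, 0, 0, 0, 1]]]}}

```text
clock: 5.15
eef_pos: [583.8, 26.4, 46.8]
tool_rot: [-3.139, 0.006, 0.541]
force: [-0.6, 0.6, 0.5]
width: 0.1
gripper_force: 0.0
```

```bash
python3 - <<'E'
from h import *
T0=np.load("w1T.npy")
print("hub",w_at_z(T0,(341,186.5),56),"ptr tip",w_at_z(T0,(416,142),40),"markout",w_at_z(T0,(324,69),27))
C=np.array([616,-101.]); lag=20
def tcp(a):
    a=np.radians(a); return C+125*np.array([np.cos(a),np.sin(a)])+lag*np.array([np.sin(a),-np.cos(a)])
s=ctrl.read_state(); p=np.array(s["eef_pos"]); print(p, s["tool_rot"],s["qpos"],s["force"])
for a in range(122,188,6): print(a, np.round((tcp(a)-p[:2])/10,2)); p[:2]=tcp(a)
E
```

```text
hub [ 620.54286729 -100.79761749] ptr tip [ 669.40882892 -187.49305125] markout [748.2531347  -80.97407303]
[583.75295939  26.44343208  46.78806403] [-3.13886127  0.00556112  0.54074464] [-0.08011898  0.79101219 -0.02085938  1.83498675  0.02961263  0.52208802
 -1.15060729] [-0.64706659  0.62681397  0.45783909]
122 [-1.7  -1.08]
128 [-1.19 -0.58]
134 [-1.12 -0.7 ]
140 [-1.05 -0.81]
146 [-0.95 -0.92]
152 [-0.85 -1.01]
158 [-0.74 -1.1 ]
164 [-0.62 -1.17]
170 [-0.5  -1.23]
176 [-0.37 -1.27]
182 [-0.23 -1.3 ]
```

>>> {"method": "play_rows", "body": {"series": [[[-0.85, -0.54, 0.1, 0, 0, 0, 1], [-0.85, -0.54, 0.1, 0, 0, 0, 1], [-1.19, -0.58, 0, 0, 0, 6, 1], [-1.12, -0.7, 0, 0, 0, 6, 1], [-1.05, -0.81, 0, 0, 0, 6, 1], [-0.95, -0.92, 0, 0, 0, 6, 1], [-0.85, -1.01, 0, 0, 0, 6, 1], [-0.74, -1.1, 0, 0, 0, 6, 1], [-0.62, -1.17, 0, 0, 0, 6, 1], [-0.5, -1.23, 0, 0, 0, 6, 1], [-0.37, -1.27, 0, 0, 0, 6, 1], [0, 0, 0, 0, 0, 0, 1]]]}}

```text
clock: 6.65
eef_pos: [495.4, -73.6, 52.7]
tool_rot: [3.14, 0.001, 1.48]
force: [0.3, -0.2, -0.5]
width: 0.1
gripper_force: 0.0
```

```bash
python3 - <<'E'
from h import *
np.set_printoptions(precision=1,suppress=True)
T=wcam(); im,d=get_image("wrist"); a=im[:,:,::-1]; np.save("w2T.npy",T)
s,_=get_image("side"); b=cv2.resize(s[150:250,220:340,::-1],(640,533),interpolation=cv2.INTER_CUBIC)
cv2.imwrite("pics/w2.png",np.vstack([cv2.resize(a,(400,250)),cv2.resize(b,(400,333))]))
st=ctrl.read_state(); print(st["eef_pos"],st["tool_rot"],st["force"])
for n,z in (("long_mark",27),("pointer_tip",34),("post_mid",65)):
    for c in("wrist","side"):
        for r in place_of(n,c)[:2]: print(n,c,np.round(r["p"],2),np.array(r["pixel"]),w_at_z(T,r["pixel"],z) if c=="wrist" else at_z(c,r["pixel"],z))
E
```

```text
[495.5 -72.5  52.2] [3.1 0.  1.5] [-0.4 -0.3 -0.4]
long_mark side 0.95 [373.4 238.7] [413.7  87.3  27. ]
long_mark side 0.94 [385.7 179.3] [ 370.7 -211.2   27. ]
pointer_tip side 0.8 [266.3 190.7] [ 708.  -104.3   34. ]
post_mid side 0.85 [342.5 184.1] [ 496.4 -106.4   65. ]
```

View pics/w2.png

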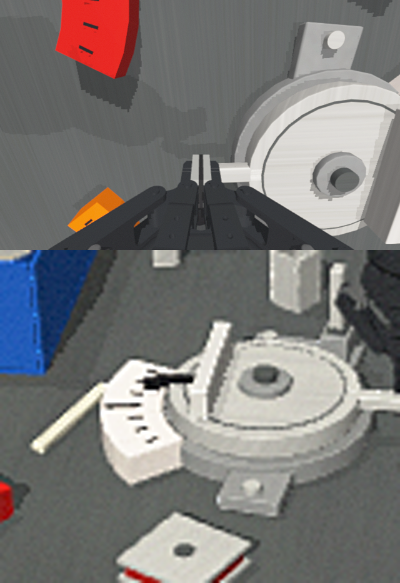

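>>> {"method": "play_rows", "body": {"series": [[[-0.12, -0.65, 0, 0, 0, 3, 1], [-0.11, -0.65, 0, 0, 0, 3, 1], [-0.04, -0.44, 0, 0, 0, 2, 1], [0, 0, 0, 0, 0, 0, 1], [0, 0, 0, 0, 0, 0, 1], [0, 0, 0, 0, 0, 0, 1]]]}}

```text
clock: 7.8
eef_pos: [492.5, -89.6, 51.3]
tool_rot: [-3.141, 0.0, 1.623]
force: [0.0, 0.2, -0.5]
width: -0.1
gripper_force: 0.2
```

>>> {"method": "play_rows", "body": {"series": [[[0, 2, 0, 0, 0, 0, 1], [2, 2, 5, 0, 0, 0, 1], [4, 0, 5, 0, 0, 0, 1], [4, 0, 5, 0, 0, 0, 1], [4, 0, 0, 0, 0, 0, 1], [0, 0, 0, 0, 0, 0, 1], [0, 0, 0, 0, 0, 0, 1], [0, 0, 0, 0, 0, 0, 1]]]}}

```text
clock: 8.8
eef_pos: [629.1, -49.6, 198.3]
tool_rot: [-3.139, 0.0, 1.623]
force: [-0.8, 0.4, -0.8]
width: 0.1
gripper_force: 0.0
```

```bash
python3 - <<'E'
from h import *
np.set_printoptions(precision=1,suppress=True)
T=wcam(); im,d=get_image("wrist"); cv2.imwrite("pics/w3.png",im[:,:,::-1]); np.save("w3T.npy",T)
st=ctrl.read_state(); print(st["eef_pos"],st["tool_rot"],st["force"])
for n,z in (("jig",0),("long_mark",27),("pointer_tip",34),("post_mid",65),("lock_hinge",34),("lock_tip",100)):
    for r in place_of(n,"wrist")[:2]: print(n,np.round(r["p"],2),np.array(r["pixel"]),w_at_z(T,r["pixel"],z))
E
```

```text
[629.4 -49.6 198.5] [-3.1  0.   1.6] [ 0.7  0.2 -1. ]
jig 0.83 [308.6 214.2] [ 617.6 -104.5]
jig 0.44 [403.6 221. ] [ 730.6 -107.1]
long_mark 0.7 [96.4 23.9] [421.5  79.6]
long_mark 0.66 [104.  289.4] [ 379.1 -202.9]
pointer_tip 0.72 [404.2 220.4] [720.7 -92.3]
post_mid 0.63 [175.6 240.1] [ 489.5 -112.5]
lock_hinge 0.71 [258.4 303.2] [ 563.7 -207.1]
```

View pics/w3.png

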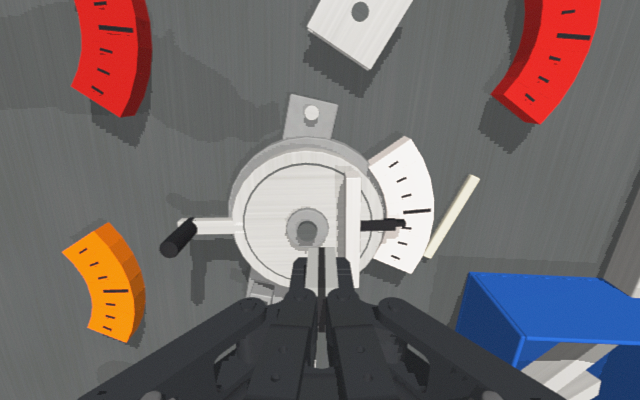

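```bash
python3 - <<'E'
import cv2
im=cv2.imread("pics/w3.png")[190:250,350:440]
cv2.imwrite("pics/w3c.png",cv2.resize(im,None,fx=8,fy=8,interpolation=cv2.INTER_NEAREST))
E
```

```text
(no output)
```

View pics/w3c.png

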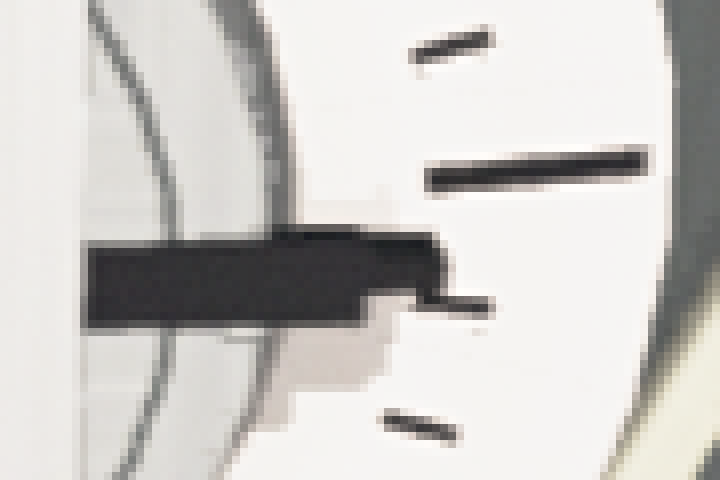

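```bash
python3 - <<'E'
from h import *
np.set_printoptions(precision=1,suppress=True)
T=np.load("w3T.npy")
c=lambda x,y:(350+x/8-.5,190+y/8-.5)
mi=w_at_z(T,c(425,180),27); mo=w_at_z(T,c(645,160),27)
sh=[(w_at_z(T,c(*a),27),w_at_z(T,c(*b),27)) for a,b in (((412,56),(490,38)),((412,300),(492,307)),((385,417),(455,435)))]
lo=w_at_z(T,c(438,290),43); hi=w_at_z(T,c(435,234),31); hi2=w_at_z(T,c(435,234),43)
print("mark",mi,mo,np.degrees(np.arctan2(*(mo-mi)[::-1])),"tip lo/hi/hi43",lo,hi,hi2,"hub",w_at_z(T,(307,230),56))
for a,b in sh: print(a,b,np.degrees(np.arctan2(*(b-a)[::-1])))
# axis from line intersection of marks: circle fit to inner ends (short marks start radius r_s)
tip=(lo+hi)/2
for C in ((618,-101),(620,-101),(618,-104)):
    C=np.array(C); an=lambda p:np.degrees(np.arctan2(*(p-C)[::-1])); print(C,"mark",an(mi),np.linalg.norm(mi-C),"tip",an(tip),np.linalg.norm(tip-C),"post")
E
```

```text
mark [719.8 -85.5] [749. -81.] 8.7083796387285 tip lo/hi/hi43 [718.9 -94.6] [721.  -91.6] [717.4 -86.8] hub [618.  -98.9]
[715.6 -67.9] [725.6 -64.9] 17.05198399332728
[ 720.5 -103.2] [ 731.6 -103.7] -2.342348277525113
[ 719.2 -121.2] [ 729.3 -123.5] -12.542764389826333
[ 618 -101] mark 8.673080239787824 102.99146117208731 tip 4.419245531859198 102.25863875772097 post
[ 620 -101] mark 8.844144480532323 101.01478170352723 tip 4.5073097593188 100.26470333802405 post
[ 618 -104] mark 10.315277888794427 103.48635420178218 tip 6.090901384999672 102.53343738308482 post
```

>>> {"method": "play_rows", "body": {"series": [[[-4, 0, 0, 0, 0, 0, 1], [-4, 0, -5, 0, 0, 0, 1], [-4, 0, -5, 0, 0, 2, 1], [-1.8, -1, -5, 0, 0, 2, 1], [0, 0, 0, 0, 0, 0, 1], [0, 0, 0, 0, 0, 0, 1], [0, 0, 0, 0, 0, 0, 1]]]}}

```text
clock: 10.02
eef_pos: [497.4, -59.0, 53.2]
tool_rot: [3.137, 0.0, 1.693]
force: [-0.5, 0.2, -0.2]
width: -0.0
gripper_force: 0.0
```

>>> {"method": "play_rows", "body": {"series": [[[-0.25, -1.4, 0, 0, 0, 0, 1], [-0.25, -1.4, 0, 0, 0, 0, 1], [0, -0.6, 0, 0, 0, 0, 1], [0, 0, 0, 0, 0, 0, 1], [0, 0, 0, 0, 0, 0, 1]]]}}

```text
clock: 10.65
eef_pos: [489.5, -93.5, 51.3]
tool_rot: [-3.141, -0.0, 1.692]
force: [-0.1, 0.1, -0.2]
width: 0.3
gripper_force: 0.0
```

```bash
python3 - <<'E'
from h import *
for i in range(2): st=ctrl.read_state(); print(st["eef_pos"],st["tool_rot"],st["force"])
E
```

```text
[489.51673734 -93.51653769  51.25197936] [-3.14144256e+00 -7.28456063e-05  1.69247918e+00] [-0.08957352  0.1143691  -0.19347664]
[489.51673734 -93.51653769  51.25197936] [-3.14144256e+00 -7.28456063e-05  1.69247918e+00] [-0.08957352  0.1143691  -0.19347664]
```

>>> {"method": "play_rows", "body": {"series": [[[0, -0.3, 0, 0, 0, 0, 1], [0, -0.24, 0, 0, 0, 0, 1], [0, 0, 0, 0, 0, 0, 1], [0, 0, 0, 0, 0, 0, 1]]]}}

```text
clock: 11.15
eef_pos: [489.8, -98.5, 51.3]
tool_rot: [3.141, -0.0, 1.693]
force: [0.1, 1.9, -1.2]
width: 0.1
gripper_force: 1.1
```

>>> {"method": "play_rows", "body": {"series": [[[0, 2, 0, 0, 0, 0, 1], [2, 2, 5, 0, 0, 0, 1], [4, 1, 5, 0, 0, 0, 1], [4, 0, 5, 0, 0, 0, 1], [4, 0, 0, 0, 0, 0, 1], [0, 0, 0, 0, 0, 0, 1], [0, 0, 0, 0, 0, 0, 1], [0, 0, 0, 0, 0, 0, 1]]]}}

```text
clock: 12.15
eef_pos: [625.7, -49.5, 197.8]
tool_rot: [-3.139, 0.0, 1.693]
force: [-1.0, 0.1, -0.4]
width: 0.1
gripper_force: 0.0
```

```bash
python3 - <<'E'
from h import *
np.set_printoptions(precision=1,suppress=True)
T=wcam(); im,d=get_image("wrist"); np.save("w4T.npy",T)
st=ctrl.read_state(); print(st["eef_pos"],st["tool_rot"])
u,v=np.round(w_px:=(Kw@(np.linalg.inv(T)@np.array([720,-88,30,1]))[:3])[:2]/(np.linalg.inv(T)@np.array([720,-88,30,1]))[2]).astype(int); print(u,v)
cv2.imwrite("pics/w4.png",im[:,:,::-1])
cr=im[v-30:v+30,u-45:u+45,::-1]; cr=cv2.resize(cr,None,fx=6,fy=6,interpolation=cv2.INTER_NEAREST)
u2,v2=260,300; c2=cv2.resize(im[220:340,200:340,::-1],None,fx=4,fy=4)[:, :540]
cv2.imwrite("pics/w4c.png",cr)
for n,z in (("lock_hinge",34),("lock_tip",100)):
    for r in place_of(n,"wrist")[:2]: print(n,np.round(r["p"],2),np.array(r["pixel"]),w_at_z(T,r["pixel"],z))
E
```

```text
[626.  -49.5 198. ] [-3.1  0.   1.7]
403 221
lock_hinge 0.78 [251.7 301.5] [ 563.5 -209.5]
```

View pics/w4c.png

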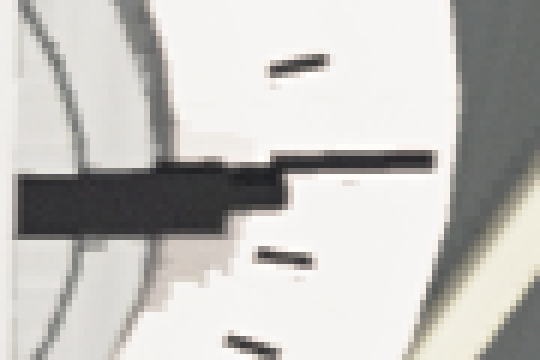

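```bash
python3 - <<'E'
from h import *
np.set_printoptions(precision=1,suppress=True)
T=np.load("w4T.npy")
c=lambda x,y:(358+x/6-.5,191+y/6-.5)
C=np.array([618,-101.]); an=lambda p:np.degrees(np.arctan2(*(p-C)[::-1]))
mi=w_at_z(T,c(272,162),27); mo=w_at_z(T,c(434,158),27); lo=w_at_z(T,c(285,208),43)
hi=w_at_z(T,c(272,163),31)
for p in (mi,mo,lo,hi,(lo+hi)/2): print(p,an(p),np.linalg.norm(p-C))
print("blade lower edges z43", [an(w_at_z(T,c(*q),43)) for q in ((20,238),(222,235))],[w_at_z(T,c(*q),43) for q in ((20,238),(222,235))])
E
```

```text
[720.1 -85.2] 8.7962346156528 103.3248904358979
[749.  -80.8] 8.753129629503725 132.5881042985371
[718.9 -87.3] 7.724095529884285 101.79154227287897
[718.8 -83.9] 9.64236036363602 102.27723019924754
[718.9 -85.6] 8.685510915131072 102.02009019348262
blade lower edges z43 [np.float64(2.42391537468367), np.float64(4.573486021598256)] [array([674.2, -98.6]), array([709. , -93.7])]
```

>>> {"method": "play_rows", "body": {"series": [[[-1.36, -1.9, 0, 0, 0, 9.15, 1], [-1.36, -1.9, 0, 0, 0, 9.15, 1], [-1.36, -1.9, 0, 0, 0, 9.15, 1], [-1.36, -1.9, 0, 0, 0, 9.15, 1], [-1.36, -1.9, 0, 0, 0, 9.15, 1], [-1.36, -1.9, 0, 0, 0, 9.15, 1], [-1.36, -1.9, 0, 0, 0, 9.15, 1], [-1.36, -1.9, 0, 0, 0, 9.15, 1], [0, 0, -3, 0, 0, 0, 1], [0, 0, -4, 0, 0, 0, 1], [0, 0, -4.8, 0, 0, 0, 1], [0, 0, 0, 0, 0, 0, 1], [0, 0, 0, 0, 0, 0, 1], [0, 0, 0, 0, 0, 0, 1]]]}}

```text
clock: 14.05
eef_pos: [519.8, -201.4, 82.4]
tool_rot: [-3.141, 0.003, 2.97]
force: [-0.4, -0.6, 0.0]
width: 0.2
gripper_force: 0.0
```

```bash
python3 - <<'E'
from h import *
np.set_printoptions(precision=2,suppress=True)
st=ctrl.read_state(); p=np.array(st["eef_pos"]); print(p,np.degrees(st["tool_rot"]),st["force"],st["qpos"])
T=wcam(); im,d=get_image("wrist"); cv2.imwrite("pics/w5.png",im[:,:,::-1])
for n,z in (("lock_hinge",34),("lock_tip",100)):
    for r in place_of(n,"wrist")[:2]: print(n,np.round(r["p"],2),np.array(r["pixel"]),w_at_z(T,r["pixel"],z))
H=np.array([563.7,-208.9]); ex=np.array([.985,-.17])
for th in (0,.25,.5,.75,1,1.2,1.35,1.45):
    s=47; Px=s*np.sin(th)-6*np.cos(th)-11; Pz=34+s*np.cos(th)+6*np.sin(th)
    q=np.r_[H+ex*Px,Pz]; print(th,q,(q-p)/10); p=q
E
```

```text
[ 519.8  -201.39   82.36] [-179.97    0.2   170.18] [-0.35 -0.6   0.04] [ 0.77  0.81 -0.72  1.89  0.79  0.74  0.99]
lock_tip 0.67 [320.3 355.8] [ 565.13 -209.89]
0 [ 546.96 -206.01   81.  ] [ 2.72 -0.46 -0.14]
0.25 [ 558.59 -208.02   81.02] [ 1.16 -0.2   0.  ]
0.5 [ 569.87 -209.97   78.12] [ 1.13 -0.19 -0.29]
0.75 [ 580.1  -211.73   72.48] [ 1.02 -0.18 -0.56]
1 [ 588.63 -213.2    64.44] [ 0.85 -0.15 -0.8 ]
1.2 [ 593.87 -214.11   56.62] [ 0.52 -0.09 -0.78]
1.35 [ 596.74 -214.6    50.15] [ 0.29 -0.05 -0.65]
1.45 [ 598.11 -214.84   45.62] [ 0.14 -0.02 -0.45]
```

View pics/w5.png

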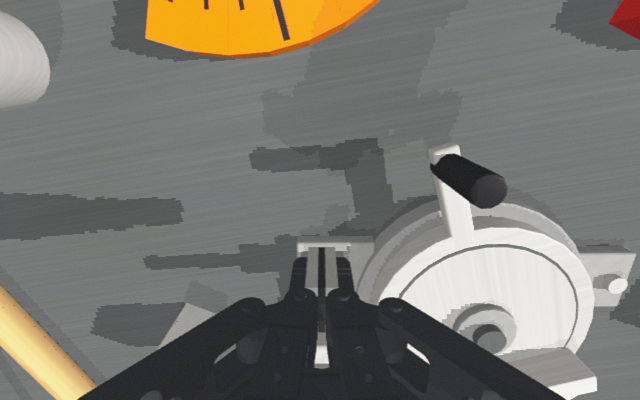

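>>> {"method": "play_rows", "body": {"series": [[[1.36, -0.23, 0, 0, 0, 0, 1], [1.36, -0.23, -0.14, 0, 0, 0, 1], [1.16, -0.2, 0, 0, 0, 0, 1], [1.13, -0.19, -0.29, 0, 0, 0, 1], [1.02, -0.18, -0.56, 0, 0, 0, 1], [0.85, -0.15, -0.8, 0, 0, 0, 1], [0.52, -0.09, -0.78, 0, 0, 0, 1], [0.29, -0.05, -0.65, 0, 0, 0, 1], [0, 0, 0, 0, 0, 0, 1], [0, 0, 0, 0, 0, 0, 1]]]}}

```text
clock: 15.45
eef_pos: [594.6, -214.1, 47.6]
tool_rot: [3.141, -0.001, 2.97]
force: [-0.5, -0.5, 0.6]
width: -0.3
gripper_force: 0.0
```

>>> {"method": "play_rows", "body": {"series": [[[0.3, -0.05, -0.2, 0, 0, 0, 1], [0, 0, -0.15, 0, 0, 0, 1], [0, 0, 0, 0, 0, 0, 1], [0, 0, 0, 0, 0, 0, 1], [0, 0, 0, 0, 0, 0, 1]]]}}

```text
clock: 16.08
eef_pos: [597.8, -214.9, 45.1]
tool_rot: [-3.141, -0.001, 2.97]
force: [-2.3, 0.4, 4.5]
width: -0.1
gripper_force: 2.7
```

>>> {"method": "play_rows", "body": {"series": [[[0, 0, -0.15, 0, 0, 0, 1], [0, 0, -0.1, 0, 0, 0, 1], [0, 0, 0, 0, 0, 0, 1], [0, 0, 0, 0, 0, 0, 1], [0, 0, 0, 0, 0, 0, 1]]]}}

```text
clock: 16.7
eef_pos: [597.9, -214.9, 44.6]
tool_rot: [-3.14, -0.0, 2.97]
force: [-7.2, 0.6, 18.3]
width: 0.2
gripper_force: 9.5
```

>>> {"method": "play_rows", "body": {"series": [[[0, 0, 3, 0, 0, 0, 1], [0, 0, 5, 0, 0, 0, 1], [-2, 0, 5, 0, 0, 0, 1], [-4, 1, 4, 0, 0, 0, 1], [-4, 1, 0, 0, 0, 0, 1], [-4, 1, 0, 0, 0, 0, 1], [0, 0, 0, 0, 0, 0, 1], [0, 0, 0, 0, 0, 0, 1], [0, 0, 0, 0, 0, 0, 1]]]}}

```text
clock: 17.82
eef_pos: [459.6, -185.0, 212.2]
tool_rot: [3.141, 0.001, 2.97]
force: [1.1, -0.1, 0.2]
width: -0.3
gripper_force: 0.0
```

```bash
python3 - <<'E'
from h import *
T=wcam(); im,d=get_image("wrist"); np.save("w6T.npy",T); st=ctrl.read_state(); print(st["eef_pos"])
s,_=get_image("side"); b=cv2.resize(s[150:220,240:360,::-1],(640,373),interpolation=cv2.INTER_CUBIC)
a=im[:,:,::-1]; np.save("w6.npy",a)
cv2.imwrite("pics/w6.png",np.vstack([cv2.resize(a,(640,400))[:220],b]))
E
```

```text
[ 459.39154755 -184.92685919  212.07116897]
```

View pics/w6.png

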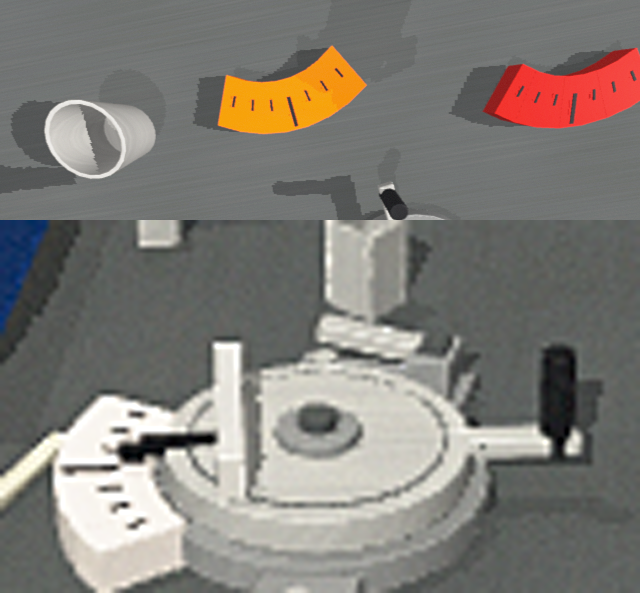

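```bash
python3 - <<'E'
from h import *
f=lambda p:np.round((np.array(p)-[240,150])*5.333,0)
C=np.array([618,-101.])
def at(a,r,z): a=np.radians(a); return [C[0]+r*np.cos(a),C[1]+r*np.sin(a),z]
print("mark in/out",f(proj("side",at(8.75,103,27))),f(proj("side",at(8.75,133,27))))
for a in (6.5,8.7,11): print(a,"tip top z43",f(proj("side",at(a,103,43))),"z31",f(proj("side",at(a,103,31))),"post top",f(proj("side",at(a+180,125,88))))
for n in ("pointer_tip","long_mark","post_mid","lock_tip"):
    for r in place_of(n,"side")[:3]: print(n,r["p"],f(r["pixel"]))
print(f(proj("side",at(8.7,103,34))), ctrl.read_state()["clock"])
E
```

```text
mark in/out [112. 246.] [ 54. 248.]
6.5 tip top z43 [111. 216.] z31 [112. 236.] post top [554. 135.]
8.7 tip top z43 [111. 220.] z31 [112. 240.] post top [553. 130.]
11 tip top z43 [111. 224.] z31 [112. 244.] post top [551. 126.]
pointer_tip 0.94 [130. 238.]
long_mark 0.86 [-193.  435.]
long_mark 0.75 [787. 144.]
long_mark 0.65 [691. 466.]
post_mid 0.95 [542. 174.]
lock_tip 0.5 [327. 105.]
[112. 235.] 18.125
```

```bash
python3 -c "
from cell import workorder
print(workorder.finish_job())"
```

```text
the job is handed in; nothing more can be done
None
```

The job is handed in, but no verdict came back: the overhead wrist view put the pointer within about 1.5 mm of the long mark. The handle was then pushed against its stop, no bystander was in the path of any move, and a coarser side view afterwards showed the pointer unmoved.

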